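# Unpile the setup blocks into their fitted trays

## Task

The five steel setup pieces are piled up in two piles on the plywood pallet. Take the piles apart and set each piece, the same side up, flat on the floor of the wooden tray made in its shape: ring, hexagon, square block, slotted block and bar. Do not topple any piece, and let go of everything at the end.

Things in the scene. Friction and masses are not known exactly. Their poses are not given: they have to be found in the camera images.
- slot_block_mid (a point): Steel block with a straight slot, 44 x 72 x 34 mm high, the slot 16 mm wide and 12 mm deep, open at the top, along its long side; at the bottom of a pile, on the plywood pallet (top 6 mm above the table). This point is its centre, half-way up (17 mm above its underside); z is up, x across the 44 mm width, y along the 72 mm length. About 0.4 kg.
- square_block_mid (a point): Steel block, 56 x 56 x 34 mm high, with one 18 mm round hole down its middle; at the bottom of the other pile, on the same pallet, 100 mm from the slotted block. This point is its centre, half-way up (17 mm above its underside); z is up, x and y square to its sides. About 0.4 kg.
- ring_mid (a point): Thick steel ring, 50 mm outside, 26 mm bore, 34 mm high; stands on one of the two bottom blocks, with the bar lying on top of it. This point is its centre, half-way up (17 mm above its underside); z is up. About 0.3 kg. Pieces just rest on one another, their x axes roughly square to the line through both piles; keep fingertips about 5 mm above the underside of the one gripped, so as not to take the next along.
- hex_block_mid (a point): Small solid steel hexagon, 40 mm across flats, 34 mm high, with a dark centre mark on top; stands on the other bottom block. This point is its centre, half-way up (17 mm above its underside); z is up; one corner points along x, so two of the flats face +y and -y. About 0.25 kg.
- bar_mid (a point): Steel bar, 26 x 84 x 34 mm high, two small dark dots on top; lies on the ring, topmost of its pile. This point is its centre, half-way up (17 mm above its underside); z is up, x across the 26 mm width, y along the 84 mm length. About 0.35 kg.
- slot_tray: Shallow oblong tray for the slotted block, pocket 58 x 86 mm, of brown wood, fixed to the table: floor 5 mm above the table (the body's origin is on the table, under the middle of the pocket), rim top 13 mm above the table, rim 6 mm thick, 7 mm of play round the piece; x along the 58 mm side, y along the 86 mm side.
- square_tray: Shallow square tray for the square block, pocket 70 x 70 mm, of brown wood, fixed to the table: floor 5 mm above the table (the body's origin is on the table, under the middle of the pocket), rim top 13 mm above the table, rim 6 mm thick, 7 mm of play round the piece; x and y square to its sides.
- ring_tray: Shallow round tray for the ring, pocket 64 mm across, of brown wood, fixed to the table: floor 5 mm above the table (the body's origin is on the table, under the middle of the pocket), rim top 13 mm above the table, rim 6 mm thick, 7 mm of play round the piece.
- hex_tray: Shallow six-sided tray for the hexagon, pocket 54 mm across flats, of brown wood, fixed to the table: floor 5 mm above the table (the body's origin is on the table, under the middle of the pocket), rim top 13 mm above the table, rim 6 mm thick, 7 mm of play round the piece; one corner points along x, flats face +y and -y.
- bar_tray: Shallow long narrow tray for the bar, pocket 40 x 98 mm, of brown wood, fixed to the table: floor 5 mm above the table (the body's origin is on the table, under the middle of the pocket), rim top 13 mm above the table, rim 6 mm thick, 7 mm of play round the piece; x along the 40 mm side, y along the 98 mm side.
There are look-alikes about, which are no part of the job. What is shaped like the bar_tray but orange is not meant. Leave any purple look-alike of the part that bears ring_mid alone.

How it is judged:
At the end, for the whole second after the job is handed in: Each of the five pieces lies flat (within 0.08 rad, same side up) on the floor of its own tray (height within 3 mm), its centre within 14 mm of the tray's centre, released (horizontal distance between slot_block_mid and slot_tray below 0.014 m and z of slot_block_mid in the frame of slot_tray between 0.019 and 0.025 m and angle between each of slot_block_mid, square_block_mid, ring_mid, hex_block_mid, bar_mid's own z axis and vertical below 0.08 rad and horizontal distance between square_block_mid and square_tray below 0.014 m and z of square_block_mid in the frame of square_tray between 0.019 and 0.025 m and horizontal distance between ring_mid and ring_tray below 0.014 m and z of ring_mid in the frame of ring_tray between 0.019 and 0.025 m and horizontal distance between hex_block_mid and hex_tray below 0.014 m and z of hex_block_mid in the frame of hex_tray between 0.019 and 0.025 m and horizontal distance between bar_mid and bar_tray below 0.014 m and z of bar_mid in the frame of bar_tray between 0.019 and 0.025 m); the robot touches nothing.
It fails at once if a piece is toppled (tilted over 0.6 rad) (angle between any of slot_block_mid, square_block_mid, ring_mid, hex_block_mid, bar_mid's own z axis and vertical above 0.6 rad).
It also fails if it takes over 136 s, if anything falls off the work surface, if the arm or the gripper's body presses on something with over 40 N, if the wrist force passes 120 N, or if a joint passes its speed limit or range.

## Robot

A 6-joint arm with a two-finger parallel gripper is mounted at the origin on a cart in front of the work surface, level with it; the furniture and walls round the work are solid. World frame = base frame: x ahead of the robot, y to its left, z up, the work surface at z = 0. Lengths are in m, angles in rad, forces in N, time in s.
With the tool pointing down it reaches from about 0.25 to 0.8 m from the base axis. Payload 8.5 kg.
Tool frame: the origin (TCP) lies midway between the tips of the shut fingers; the grasp point (between the pads) lies 19 mm behind it; z points along the fingers, y is the line along which they close (so a half turn about z gives the same grasp; the last joint's range is limited). The gripper opens to 85 mm and grips with 20 to 120 N. Pads are 22 mm wide; open, the fingers measure 114 mm over their backs; the gripper's body (76 mm by 85 mm) begins 54 mm behind the grasp point. The pads swing forward as they close: fully open they stand 13 mm farther back than shut.
Start: joints at [-1.322, 0.238, -0.013, 1.319, 0, 1.571], TCP at [0.129, -0.509, 0.231] pointing down, gripper open.
Joint ranges: [-2.66, 2.66], [-1.03, 1.9], [-1.14, 1.46], [-1.82, 2.27], [-1.45, 1.34], [-3.14, 3.14]. Speed limits (rad/s): [2.22, 2.22, 2.79, 3.14, 3.14, 3.14].

## Interface

Orientations are given as a rotation vector (axis times angle).
In Python, from bench import bot gives the robot as it stands.
- The arm moves only by the tool drive_tool, never from a script. Its argument "increments" is a list of rows, each a list of 3 entries, a list of its own where there are three numbers: the opening, from 0 (shut) to 1 (fully open), then the shift along the world's x, y, z in m, then the turn, a rotation vector about the world's x, y, z in rad. In form: [[grip, [tx, ty, tz], [wx, wy, wz]], ...]. A call has 1 to 10 rows; each row shifts and turns the commanded pose from where the row before left it; what a row does not reach is not made up. A row lasts 1/12 s, in which the tool goes at most 41.7 mm and 7.16 degrees, less where a joint would pass 70% of its speed; a pose out of reach is approached as far as the arm can. A call with a gripper value outside its range is refused whole. The fingers move at their own pace and stop on an object; "newtons" is the grip in N (left out, the last holds). Time passes only in rows, so rows that do not move let the fingers close. It gives the time, the measured TCP pose, the force, the opening and the grip force at its end, in the units of the state.
- bot.get_obs(): the state, without advancing time (a new reading comes with each control period).
- bot.capture(name): name is "scene" or "side" or "wrist"; returns the picture (420x560x3 uint8, red, green, blue); there is no depth.
- bot.calibration(name): a dict with "vertical_fov" (degrees; the focal length in pixels is half the picture's height over the tangent of half this angle, whatever the lens; pixels are square), "cx", "cy" (the principal point, pixels), "cam_to_world" (4x4, takes a point from camera to world coordinates). Camera axes: x right, y down, z forward; pixel columns grow to the right and rows downward; lengths in m; the calibration is good to about 2 mm. A picture is of the moment at which its call begins: read the wrist's pose just before it. calibration takes no time and is no camera call; for the wrist camera it gives the pose at the moment of the call.
- bot.sign_off(): hands the job in; it is judged then, once.
The state is a dict: "time": time; "q": joint angles; "joint_velocities": joint speeds; "tau": joint torques, N m; "eef_pos": TCP position; "orientation": TCP orientation; "ft_force": force on the tool from outside, world axes, zero at the start; "moment": the same for the moment, N m; "grip_width": finger opening in m; "grip_force": force on a finger pad.
Only numpy, scipy, OpenCV 4.12 (cv2) and the standard library are available. Lean on these libraries where they do the work, as an engineer would, in place of code of your own. Each camera call takes 0.05 s, during which the arm holds its last target. There are 200 camera calls.

## Working session

There is one attempt and no reset: what is moved stays moved. The work goes in short steps, Python scripts to look and compute and a tool call to move; the robot and the scene stay as the last step left them, time stands still between calls to the robot, and variables do not carry over. Pictures are saved under pics/ and viewed, at most 14 in all, crops included, and the job is handed in when it is done.

Besides the shell and the picture viewer there is one more tool, called after ">>>" in YAML: its name, and indented under it one key for each argument. drive_tool: Moves the arm, as the interface text tells. Its arguments: {"type":"object","properties":{"increments":{"type":"array"},"newtons":{"type":"number"}},"required":["increments"]}

```bash
ls; mkdir -p pics; cat > h.py <<'E'
from bench import bot
import numpy as np, cv2
def snap(n,f):
    c=bot.calibration(n); im=bot.capture(n); cv2.imwrite(f'pics/{f}.png',im[:,:,::-1]); np.save(f'pics/{f}.npy',im)
    np.savez(f'pics/{f}_cal.npz',f=210/np.tan(np.radians(c['vertical_fov']/2)),cx=c['cx'],cy=c['cy'],T=np.array(c['cam_to_world'])); return im,c
def ray(f,px):
    c=np.load(f'pics/{f}_cal.npz'); T=c['T']; px=np.atleast_2d(px).astype(float)
    d=np.c_[(px[:,0]-c['cx'])/c['f'],(px[:,1]-c['cy'])/c['f'],np.ones(len(px))]@T[:3,:3].T
    return T[:3,3],d
def onz(f,px,z):
    o,d=ray(f,px); return o+d*((z-o[2])/d[:,2])[:,None]
def proj(f,P):
    c=np.load(f'pics/{f}_cal.npz'); T=c['T']; p=(np.atleast_2d(P)-T[:3,3])@T[:3,:3]
    return p[:,:2]/p[:,2:]*c['f']+[c['cx'],c['cy']]
E
python3 - <<'E'
from h import *
for n in("scene","side","wrist"):
    im,c=snap(n,n+"0"); print(n,c['vertical_fov'],c['cx'],c['cy'],np.round(c['cam_to_world'],3).tolist(), [k for k in c])
a=[np.load(f'pics/{n}0.npy') for n in("scene","side")]
print(bot.get_obs())
E
```

```text
pics
scene 57.83723239809314 280.03497361907415 207.38190457358866 [[0.841, -0.304, 0.448, 0.256], [-0.542, -0.47, 0.697, -0.64], [-0.002, -0.829, -0.56, 0.561], [0.0, 0.0, 0.0, 1.0]] ['vertical_fov', 'cx', 'cy', 'cam_to_world']
side 42.91342585203398 286.7679621053526 204.10120505423671 [[0.992, 0.108, -0.068, 0.691], [0.128, -0.796, 0.592, -0.625], [0.01, -0.596, -0.803, 0.913], [0.0, 0.0, 0.0, 1.0]] ['vertical_fov', 'cx', 'cy', 'cam_to_world']
wrist 68.84960120184954 282.03542346853845 208.129238099282 [[0.246, -0.934, -0.261, 0.195], [-0.969, -0.237, -0.065, -0.492], [-0.001, 0.269, -0.963, 0.373], [0.0, 0.0, 0.0, 1.0]] ['vertical_fov', 'cx', 'cy', 'cam_to_world']
{'time': 0.15, 'q': array([-1.32201226e+00,  2.38641304e-01, -1.40775865e-02,  1.31916738e+00,
        2.26761714e-05,  1.57077100e+00]), 'joint_velocities': array([ 0.00141001, -0.00151055,  0.00207278, -0.00036536, -0.0015525 ,
       -0.00163774]), 'tau': array([ 2.00067669e-03, -5.39076769e+01,  3.46599126e+01,  1.44453003e-02,
        8.24435142e-05,  1.47313040e-05]), 'eef_pos': array([ 0.12919781, -0.50853019,  0.23081956]), 'orientation': array([-3.11623756e+00, -3.89686991e-01,  1.76992207e-04]), 'ft_force': array([-0.20851852, -0.32612492, -0.41791383]), 'moment': array([-0.00516841,  0.00883492,  0.02031086]), 'grip_force': 0.0, 'grip_width': 0.08547417347532262}
```

View pics/scene0.png

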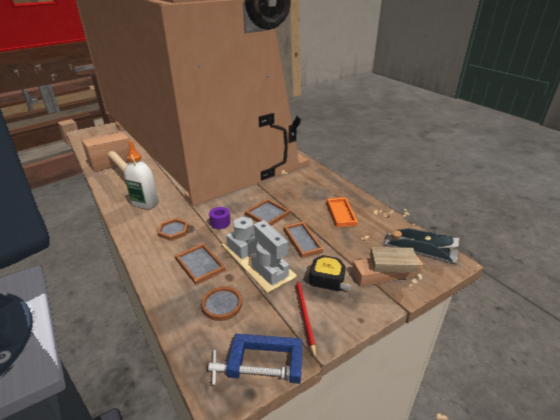

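View pics/side0.png

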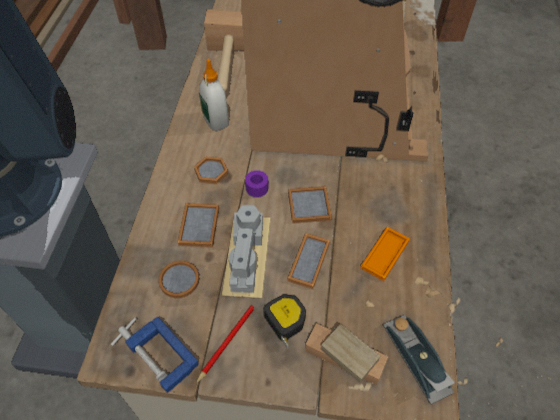

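Scene view shows hex tray (173,229), oblong tray (200,262), round tray (222,302), square tray (268,212), narrow tray (303,238), and the orange decoy (341,211). In the side view the same trays are at (211,169), (199,224), (179,279), (309,204) and (309,260), with the orange one at (385,253). The purple ring decoy is at (219,218) scene / (257,183) side. The piles are on the pallet around side (243,250).

```bash
python3 - <<'E'
from h import *
a=cv2.imread('pics/side0.png')[185:305,205:295]; b=cv2.imread('pics/scene0.png')[205:295,205:305]
A=cv2.resize(a,None,fx=4.9,fy=4.9,interpolation=3)[:590,:441]; B=cv2.resize(b,None,fx=3.5,fy=3.5,interpolation=3)
o=np.zeros((590,800,3),np.uint8); o[:A.shape[0],:A.shape[1]]=A; o[:B.shape[0],445:445+350]=B
cv2.imwrite('pics/c1.png',o)
# trays: gray pockets in side & scene
for n,zs in(('side0',.005),('scene0',.005)):
    im=np.load(f'pics/{n}.npy'); hsv=cv2.cvtColor(im,cv2.COLOR_RGB2HSV)
    m=((hsv[...,1]<60)&(hsv[...,2]>60)).astype(np.uint8)
    C,_=cv2.findContours(m,cv2.RETR_EXTERNAL,cv2.CHAIN_APPROX_NONE)
    for c in C:
        if 150<cv2.contourArea(c)<6000:
            P=onz(n,c[:,0],zs)[:,:2]
            if abs(P).max()>1: continue
            (cx,cy),(w,h),an=cv2.minAreaRect((P*1000).astype(np.float32))
            print(n,c[:,0].mean(0).round(),'ctr',round(cx),round(cy),'sz',round(w),round(h),'ang',round(an))
E
```

```text
side0 [277. 339.] ctr 631 -256 sz 27 64 ang 56
side0 [420. 355.] ctr 886 -252 sz 62 157 ang 32
side0 [138. 342.] ctr 413 -289 sz 87 130 ang 63
side0 [263. 301.] ctr 598 -182 sz 93 36 ang 72
side0 [178. 279.] ctr 431 -159 sz 59 59 ang 13
side0 [156. 260.] ctr 385 -122 sz 87 72 ang 32
side0 [309. 260.] ctr 674 -84 sz 95 39 ang 78
side0 [198. 224.] ctr 440 -29 sz 57 83 ang 4
side0 [245. 249.] ctr 545 -69 sz 63 208 ang 5
side0 [390. 212.] ctr 830 55 sz 42 46 ang 5
side0 [309. 203.] ctr 661 53 sz 70 66 ang 13
side0 [210. 169.] ctr 435 118 sz 53 46 ang 8
side0 [213. 104.] ctr 396 326 sz 63 186 ang 17
side0 [426.   9.] ctr 919 797 sz 130 84 ang 79
side0 [57. 25.] ctr -104 572 sz 260 56 ang 90
scene0 [258. 367.] ctr 431 -313 sz 54 88 ang 55
scene0 [216. 367.] ctr 367 -277 sz 64 31 ang 59
scene0 [221. 303.] ctr 432 -158 sz 52 61 ang 57
scene0 [199. 262.] ctr 442 -28 sz 56 79 ang 4
scene0 [303. 238.] ctr 676 -82 sz 90 37 ang 78
scene0 [173. 228.] ctr 434 118 sz 44 50 ang 57
scene0 [261. 239.] ctr 585 -27 sz 297 143 ang 62
scene0 [140. 186.] ctr 432 379 sz 290 80 ang 82
scene0 [ 43. 152.] ctr 216 765 sz 162 115 ang 11
```

View pics/c1.png

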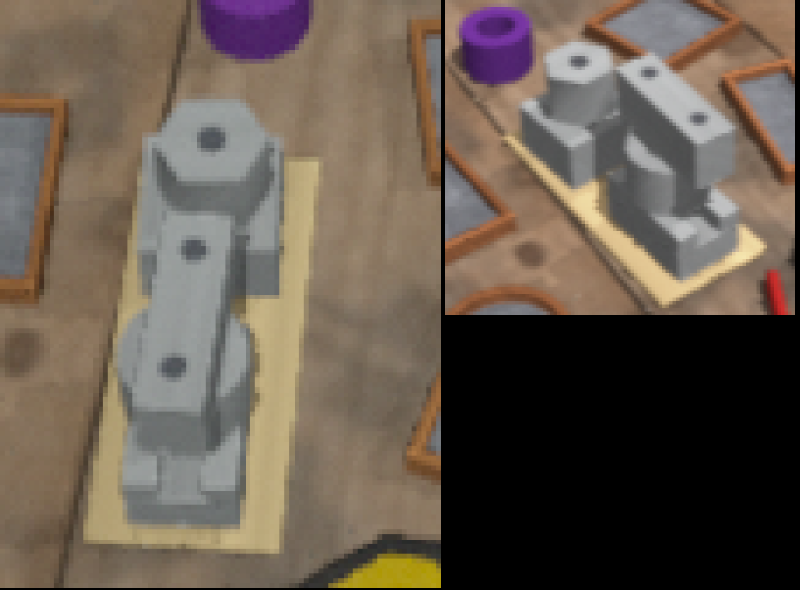

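Side crop: bar on top with dots at (245,236) and (240,260), resting on the ring, which is on the slotted block. Hexagon mark is at (248,213), on the square block. Candidates: bar tray is the brown one at (309,260), not the orange one at (385,253). The ring is the grey one in the pile, not the purple one at (257,183).

```bash
cat >> h.py <<'E'
def dot(f,px,r=4):
    g=cv2.cvtColor(np.load(f'pics/{f}.npy'),cv2.COLOR_RGB2GRAY).astype(float); x,y=np.round(px).astype(int)
    w=g[y-r:y+r+1,x-r:x+r+1]; w=np.clip(np.percentile(w,60)-15-w,0,None); Y,X=np.mgrid[y-r:y+r+1,x-r:x+r+1]
    return np.array([(w*X).sum(),(w*Y).sum()])/w.sum()
def tri(fs,ps):
    A=np.zeros((3,3));b=np.zeros(3)
    for f,p in zip(fs,ps):
        o,d=ray(f,p); d=d[0]/np.linalg.norm(d); M=np.eye(3)-np.outer(d,d); A+=M;b+=M@o
    return np.linalg.solve(A,b)
E
python3 - <<'E'
from h import *
S=[(244.6,235.8),(240.3,259.9),(247.9,213.4)];C=[(263.6,225.6),(277.6,238.7),(243.3,222.4)]
for s,c,z in zip(S,C,(.108,.108,.074)):
    s2=dot('side0',s);c2=dot('scene0',c)
    print(s2.round(1),c2.round(1),'tri',tri(('side0','scene0'),(s2,c2)).round(4),onz('side0',s2,z).round(4),onz('scene0',c2,z).round(4))
E
```

```text
[244.1 235.5] [263.5 225. ] tri [ 0.5561 -0.1124  0.1096] [[ 0.5559 -0.1115  0.108 ]] [[ 0.5572 -0.1105  0.108 ]]
[239.9 259.4] [277.3 238.2] tri [ 0.5574 -0.1616  0.1085] [[ 0.5574 -0.1615  0.108 ]] [[ 0.5577 -0.1609  0.108 ]]
[247.6 212.9] [242.8 222.1] tri [ 0.5476 -0.0372  0.0736] [[ 0.5478 -0.0378  0.074 ]] [[ 0.5473 -0.0374  0.074 ]]
```

>>> drive_tool:
  increments:
    - [1,[0.03,0.026,0],[0,0,0.096]]
    - [1,[0.03,0.026,0],[0,0,0.096]]
    - [1,[0.03,0.026,0],[0,0,0.096]]
    - [1,[0.03,0.026,0],[0,0,0.096]]
    - [1,[0.03,0.026,0],[0,0,0.096]]
    - [1,[0.03,0.026,0],[0,0,0.096]]
    - [1,[0.03,0.026,0],[0,0,0.096]]
    - [1,[0.03,0.026,0],[0,0,0.096]]
    - [1,[0.03,0.026,0],[0,0,0.096]]
    - [1,[0.03,0.026,0],[0,0,0.096]]
  newtons: 60

```text
time: 0.98
eef_pos: [0.4304, -0.2471, 0.2313]
orientation: [-2.581, -1.791, 0.0]
ft_force: [0.6, -1.0, 0.5]
grip_width: 0.0852
grip_force: 0.0
```

>>> drive_tool:
  increments:
    - [1,[0.03,0.026,0],[0,0,0.096]]
    - [1,[0.03,0.026,0],[0,0,0.096]]
    - [1,[0.03,0.026,0],[0,0,0.096]]
    - [1,[0.03,0.026,0],[0,0,0.1]]
    - [1,[0,0,0],[0,0,0]]
    - [1,[0,0,0],[0,0,0]]

```text
time: 1.48
eef_pos: [0.5503, -0.1431, 0.2303]
orientation: [-2.188, -2.253, 0.001]
ft_force: [-1.3, -0.4, 0.1]
grip_width: 0.0853
grip_force: 0.0
```

```bash
cat >> h.py <<'E'
from scipy.spatial.transform import Rotation as Ro
def st():
    s=bot.get_obs(); y=Ro.from_rotvec(s['orientation']).as_matrix()
    print('t',round(s['time'],2),'p',s['eef_pos'].round(4),'closeang',round(np.degrees(np.arctan2(y[1,1],y[0,1])),1),'toolz',y[:,2].round(3),'F',s['ft_force'].round(1),'w',round(s['grip_width'],4),'gf',round(s['grip_force'],1),'q6',s['q'][5].round(2))
E
python3 -c "
from h import *
st(); snap('wrist','w1')"
```

```text
t 1.48 p [ 0.5503 -0.1431  0.2303] closeang 1.7 toolz [-0.001  0.    -1.   ] F [-1.3 -0.4  0.1] w 0.0853 gf 0.0 q6 1.29
```

View pics/w1.png

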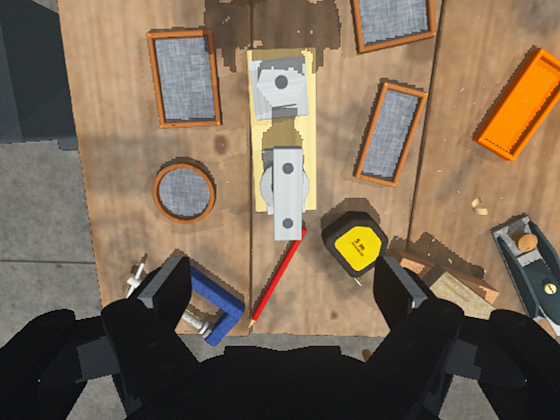

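Wrist view: bar dots at (288,168) and (288,223), hex mark (281,83), slot tray (185,78), ring tray (184,191), bar tray (391,132), orange tray (518,105), tape measure (357,245).

```bash
cat >> h.py <<'E'
def trays(n,z=.005):
    im=np.load(f'pics/{n}.npy'); hsv=cv2.cvtColor(im,cv2.COLOR_RGB2HSV)
    m=((hsv[...,1]<60)&(hsv[...,2]>60)).astype(np.uint8)
    C,_=cv2.findContours(m,cv2.RETR_EXTERNAL,cv2.CHAIN_APPROX_NONE)
    for c in C:
        if cv2.contourArea(c)>150:
            P=onz(n,c[:,0],z)[:,:2]
            if abs(P).max()>1: continue
            (cx,cy),(w,h),an=cv2.minAreaRect((P*1000).astype(np.float32))
            if w<130 and h<130 and min(w,h)>20: print(n,c[:,0].mean(0).round(),'ctr',round(cx,1),round(cy,1),'sz',round(w),round(h),'ang',round(an,1))
E
python3 - <<'E'
from h import *
trays('w1')
a=dot('w1',(288,168),6);b=dot('w1',(288,223),6);c=dot('w1',(281,83),7)
print(a,b,c,onz('w1',[a,b],.108).round(4),onz('w1',c,.074).round(4))
E
```

```text
w1 [466. 402.] ctr 844.7 -463.8 sz 93 85 ang 1.7
w1 [ 98. 402.] ctr 273.2 -481.1 sz 94 85 ang 1.7
w1 [159. 281.] ctr 388.6 -280.3 sz 93 24 ang 59.4
w1 [184. 193.] ctr 430.4 -162.5 sz 60 61 ang 44.1
w1 [285. 192.] ctr 552.9 -161.0 sz 59 118 ang 1.7
w1 [389. 135.] ctr 673.3 -87.3 sz 98 38 ang 78.1
w1 [279.  87.] ctr 543.8 -38.2 sz 62 63 ang 7.6
w1 [185.  79.] ctr 438.9 -33.3 sz 57 86 ang 4.1
w1 [391.  19.] ctr 662.6 37.1 sz 68 44 ang 13.5
[287.48753534 167.91955795] [287.35583898 222.9709446 ] [280.82988966  81.68098226] [[ 0.5539 -0.1129  0.108 ]
 [ 0.5555 -0.163   0.108 ]] [[ 0.546  -0.0397  0.074 ]]
```

>>> drive_tool:
  increments:
    - [1,[0.0055,0.006,-0.03],[0,0,0]]
    - [1,[0,0,-0.035],[0,0,0]]
    - [1,[0,0,-0.035],[0,0,0]]
    - [1,[0,0,-0.03],[0,0,0]]
    - [1,[0,0,-0.015],[0,0,0]]
    - [1,[0,0,0],[0,0,0]]
    - [0.2,[0,0,0],[0,0,0]]
    - [0.1,[0,0,0],[0,0,0]]
    - [0.1,[0,0,0],[0,0,0]]
    - [0.1,[0,0,0],[0,0,0]]
  newtons: 60

```text
time: 2.37
eef_pos: [0.5556, -0.1392, 0.0878]
orientation: [2.191, 2.248, 0.002]
ft_force: [-0.4, -0.2, -0.3]
grip_width: 0.0389
grip_force: 0.0
```

>>> drive_tool:
  increments:
    - [0,[0,0,-0.002],[0,0,0]]
    - [0,[0,0,0],[0,0,0]]
    - [0,[0,0,0],[0,0,0]]
    - [0,[0,0,0],[0,0,0]]
    - [0,[0,0,0],[0,0,0]]

```text
time: 2.78
eef_pos: [0.5552, -0.1391, 0.0858]
orientation: [2.191, 2.249, 0.001]
ft_force: [-2.9, -0.3, 9.3]
grip_width: 0.0249
grip_force: 59.2
```

>>> drive_tool:
  increments:
    - [0,[0,0,0.01],[0,0,0]]
    - [0,[0,0,0.025],[0,0,0]]
    - [0,[0,0,0.02],[0,0,0]]
    - [0,[0.024,0.011,0],[0,0,-0.06]]
    - [0,[0.024,0.011,0],[0,0,-0.06]]
    - [0,[0.024,0.011,0],[0,0,-0.06]]
    - [0,[0.024,0.011,0],[0,0,-0.06]]
    - [0,[0.023,0.009,0],[0,0,0]]
    - [0,[0,0,0],[0,0,0]]
    - [0,[0,0,0],[0,0,0]]

```text
time: 3.62
eef_pos: [0.6742, -0.085, 0.1385]
orientation: [-2.444, -1.973, 0.001]
ft_force: [-0.4, -1.3, -4.2]
grip_width: 0.0247
grip_force: 60.6
```

```bash
python3 - <<'E'
from h import *
st(); snap('wrist','w2'); snap('side','s2'); snap('scene','c2')
a=cv2.imread('pics/s2.png')[185:305,205:365]; b=cv2.imread('pics/w2.png')
A=cv2.resize(a,(400,300),interpolation=3); B=cv2.resize(b,(400,300)); cv2.imwrite('pics/v2.png',np.hstack([A,B]))
trays('w2')
E
```

```text
t 3.62 p [ 0.6742 -0.085   0.1385] closeang -12.2 toolz [-0.001  0.    -1.   ] F [-0.4 -1.3 -4.2] w 0.0247 gf 60.6 q6 1.66
w2 [ 65. 317.] ctr 426.7 -159.9 sz 56 55 ang 19.9
w2 [156. 278.] ctr 523.4 -136.0 sz 100 63 ang 3.6
w2 [ 26. 199.] ctr 437.0 -33.6 sz 53 86 ang 4.3
w2 [113. 188.] ctr 520.1 -45.3 sz 104 65 ang 7.0
w2 [228.  46.] ctr 658.7 49.3 sz 70 70 ang 13.5
```

View pics/v2.png

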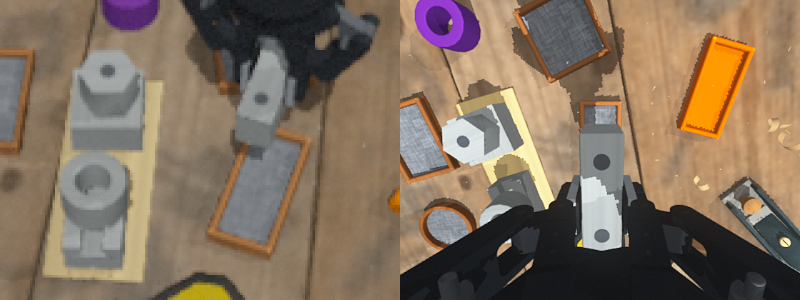

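Side view: bar held upright in the gripper, ring still standing on the slotted block, hex on square; wrist view: bar above its brown tray. Lowering.

>>> drive_tool:
  increments:
    - [0,[0,-0.002,-0.03],[0,0,0]]
    - [0,[0,0,-0.03],[0,0,0]]
    - [0,[0,0,-0.03],[0,0,0]]
    - [0,[0,0,-0.02],[0,0,0]]
    - [0,[0,0,-0.007],[0,0,0]]
    - [0,[0,0,0],[0,0,0]]
    - [0,[0,0,0],[0,0,0]]

```text
time: 4.35
eef_pos: [0.6739, -0.0882, 0.0234]
orientation: [2.446, 1.971, 0.001]
ft_force: [0.4, -0.6, -4.1]
grip_width: 0.0246
grip_force: 60.4
```

>>> drive_tool:
  increments:
    - [0,[0,0,-0.003],[0,0,0]]
    - [0,[0,0,0],[0,0,0]]
    - [0,[0,0,-0.002],[0,0,0]]
    - [0,[0,0,0],[0,0,0]]
    - [0,[0,0,0],[0,0,0]]

```text
time: 4.77
eef_pos: [0.6739, -0.0878, 0.0177]
orientation: [2.446, 1.971, 0.0]
ft_force: [0.6, 0.3, -3.9]
grip_width: 0.0247
grip_force: 60.5
```

>>> drive_tool:
  increments:
    - [0,[0,0,-0.001],[0,0,0]]
    - [0.4,[0,0,0],[0,0,0]]
    - [0.4,[0,0,0],[0,0,0]]
    - [0.5,[0,0,0],[0,0,0]]
    - [0.5,[0,0,0.01],[0,0,0]]
    - [1,[0,0,0.04],[0,0,0]]
    - [1,[0,0,0.04],[0,0,0]]
    - [1,[-0.02,0,0.04],[0,0,0.05]]
    - [1,[-0.03,-0.012,0.015],[0,0,0.1]]
    - [1,[-0.03,-0.02,0],[0,0,0.1]]

```text
time: 5.6
eef_pos: [0.5972, -0.1191, 0.164]
orientation: [2.168, 2.264, 0.007]
ft_force: [-0.2, -1.3, -0.3]
grip_width: 0.0856
grip_force: 0.0
```

>>> drive_tool:
  increments:
    - [1,[-0.03,-0.02,0.02],[0,0,0]]
    - [1,[0,0,0],[0,0,0]]
    - [1,[0,0,0],[0,0,0]]

```text
time: 5.85
eef_pos: [0.5647, -0.1409, 0.1811]
orientation: [2.182, 2.256, 0.003]
ft_force: [0.8, -0.8, -0.7]
grip_width: 0.0855
grip_force: 0.0
```

```bash
python3 - <<'E'
from h import *
st(); snap('wrist','w3'); snap('side','s3'); snap('scene','c3')
E
```

```text
t 5.85 p [ 0.5647 -0.1409  0.1811] closeang 1.9 toolz [ 0.003 -0.001 -1.   ] F [ 0.8 -0.8 -0.7] w 0.0855 gf 0.0 q6 1.29
```

View pics/w3.png

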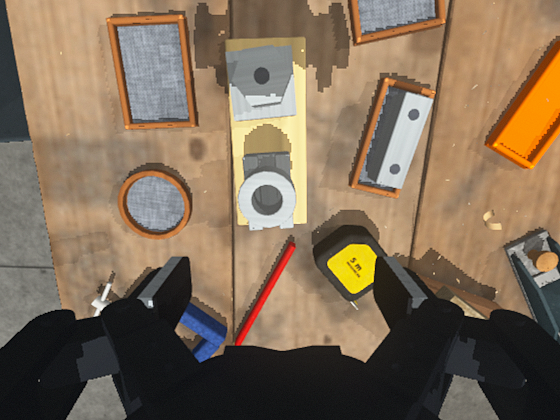

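Bar lies flat in its brown tray with dots (415,115) and (395,169); ring top is centred about (267,199); hex mark (262,75).

```bash
python3 - <<'E'
from h import *
d=[dot('w3',(415,115),6),dot('w3',(395,169),6)]; P=onz('w3',d,.039); print('bar',P.round(4),P.mean(0).round(4))
print('hex',onz('w3',dot('w3',(262,75),7),.074).round(4))
g=cv2.cvtColor(np.load('pics/w3.npy'),cv2.COLOR_RGB2GRAY)
m=(g>175).astype(np.uint8); m[:165]=0;m[235:]=0;m[:,:230]=0;m[:,305:]=0
C,h=cv2.findContours(m,cv2.RETR_CCOMP,cv2.CHAIN_APPROX_NONE)
for c in C:
    if cv2.contourArea(c)>200:
        P=onz('w3',c[:,0],.074)[:,:2]*1000; print(cv2.minEnclosingCircle(P.astype(np.float32)),P.mean(0).round(1))
for n,r in(('s3',(205,200,290,300)),('c3',(230,215,300,270))):
    im=cv2.imread(f'pics/{n}.png'); x0,y0,x1,y1=r
    cv2.imwrite(f'pics/{n}c.png',cv2.resize(im[y0:y1,x0:x1],None,fx=5,fy=5,interpolation=3))
trays('w3')
E
```

```text
bar [[ 0.6793 -0.0623  0.039 ]
 [ 0.6688 -0.1112  0.039 ]] [ 0.674  -0.0867  0.039 ]
hex [[nan nan nan]]
((554.6774291992188, -131.60501098632812), 38.09294509887695) [ 555.  -131.6]
((552.089111328125, -136.18667602539062), 14.117798805236816) [ 551.8 -136.1]
w3 [466. 402.] ctr 823.0 -410.4 sz 82 74 ang 1.7
w3 [ 98. 402.] ctr 327.4 -424.9 sz 81 73 ang 1.7
w3 [158. 281.] ctr 430.0 -254.1 sz 79 21 ang 52.0
w3 [365. 271.] ctr 672.4 -246.0 sz 74 126 ang 42.3
w3 [535. 279.] ctr 868.7 -241.7 sz 48 127 ang 30.6
w3 [155. 204.] ctr 430.0 -162.5 sz 60 61 ang 43.4
w3 [268. 191.] ctr 548.3 -145.1 sz 62 84 ang 5.5
w3 [395. 139.] ctr 677.8 -88.2 sz 98 48 ang 78.0
w3 [261.  82.] ctr 542.0 -37.3 sz 63 65 ang 7.7
w3 [154.  72.] ctr 438.8 -33.4 sz 57 86 ang 4.4
w3 [394.  13.] ctr 664.3 29.9 sz 68 28 ang 13.4h.py:18: RuntimeWarning: invalid value encountered in divide
  return np.array([(w*X).sum(),(w*Y).sum()])/w.sum()
```

>>> drive_tool:
  increments:
    - [1,[-0.0122,0.0048,-0.02],[0,0,0]]
    - [1,[0,0,-0.035],[0,0,0]]
    - [1,[0,0,-0.035],[0,0,0]]
    - [1,[0,0,-0.03],[0,0,0]]
    - [1,[0,0,-0.013],[0,0,0]]
    - [1,[0,0,0],[0,0,0]]
    - [0.2,[0,0,0],[0,0,0]]
    - [0.2,[0,0,0],[0,0,0]]
    - [0.2,[0,0,0],[0,0,0]]
    - [0.2,[0,0,0],[0,0,0]]

```text
time: 6.83
eef_pos: [0.5539, -0.1351, 0.0472]
orientation: [2.18, 2.26, 0.002]
ft_force: [-0.2, 0.4, 4.4]
grip_width: 0.0479
grip_force: 62.0
```

>>> drive_tool:
  increments:
    - [0.2,[0,0,0],[0,0,0]]
    - [0.2,[0,0,0],[0,0,0]]

```text
time: 7.0
eef_pos: [0.5539, -0.1351, 0.0472]
orientation: [2.18, 2.26, 0.002]
ft_force: [-1.2, 1.7, 6.2]
grip_width: 0.0479
grip_force: 62.2
```

>>> drive_tool:
  increments:
    - [0.2,[0,0,0.01],[0,0,0]]
    - [0.2,[0,0,0.025],[0,0,0]]
    - [0.2,[-0.015,-0.003,0.02],[0,0,0]]
    - [0.2,[-0.03,-0.006,0],[0,0,0]]
    - [0.2,[-0.03,-0.006,0],[0,0,0]]
    - [0.2,[-0.03,-0.006,0],[0,0,0]]
    - [0.2,[-0.019,-0.004,0],[0,0,0]]
    - [0.2,[0,0,-0.02],[0,0,0]]
    - [0.2,[0,0,-0.02],[0,0,0]]
    - [0.2,[0,0,0],[0,0,0]]

```text
time: 7.83
eef_pos: [0.4272, -0.1596, 0.0592]
orientation: [-2.18, -2.259, 0.002]
ft_force: [-1.2, 0.5, -3.6]
grip_width: 0.0483
grip_force: 63.0
```

```bash
python3 - <<'E'
from h import *
st(); snap('wrist','w4'); snap('side','s4')
a=cv2.imread('pics/s4.png')[150:330,140:330]; b=cv2.imread('pics/w4.png')
A=cv2.resize(a,(400,380),interpolation=3); B=cv2.resize(b,(400,300)); B=np.vstack([B,np.zeros((80,400,3),np.uint8)]); cv2.imwrite('pics/v4.png',np.hstack([A,B]))
trays('w4')
E
```

```text
t 7.83 p [ 0.4272 -0.1596  0.0592] closeang 2.0 toolz [-0.003  0.001 -1.   ] F [-1.2  0.5 -3.6] w 0.0483 gf 63.0 q6 1.18
w4 [412. 340.] ctr 529.0 -244.4 sz 28 39 ang 7.6
w4 [151. 339.] ctr 332.4 -252.7 sz 37 31 ang 14.2
w4 [285. 272.] ctr 432.2 -191.8 sz 118 83 ang 76.7
w4 [504. 226.] ctr 574.7 -156.7 sz 83 112 ang 5.6
w4 [460. 120.] ctr 536.5 -89.8 sz 48 28 ang 11.7
w4 [507.  66.] ctr 552.3 -61.9 sz 73 81 ang 1.9
w4 [312.  47.] ctr 440.8 -50.3 sz 58 52 ang 4.0
```

View pics/v4.png

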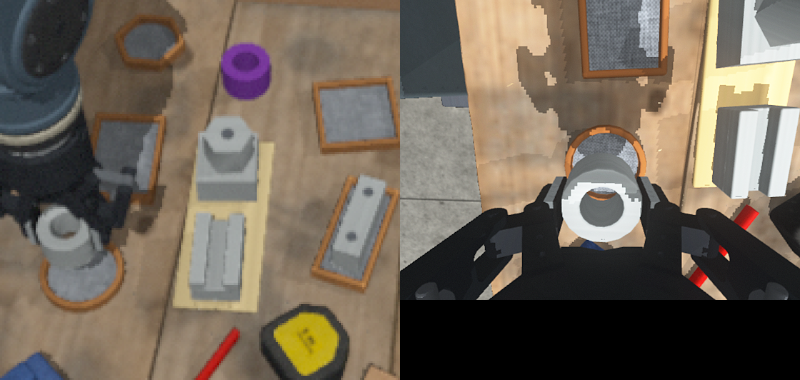

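Ring is held level over its round tray, slotted block and hex/square pile undisturbed.

>>> drive_tool:
  increments:
    - [0.2,[0.003,-0.001,-0.02],[0,0,0]]
    - [0.2,[0,0,-0.015],[0,0,0]]
    - [0.2,[0,0,-0.005],[0,0,0]]
    - [0.2,[0,0,0],[0,0,0]]
    - [0.2,[0,0,0],[0,0,0]]

```text
time: 8.35
eef_pos: [0.4324, -0.1611, 0.0214]
orientation: [2.181, 2.261, 0.0]
ft_force: [0.5, -0.4, -1.9]
grip_width: 0.0478
grip_force: 63.1
```

>>> drive_tool:
  increments:
    - [0.2,[-0.0015,0,-0.004],[0,0,0]]
    - [0.2,[0,0,-0.002],[0,0,0]]
    - [0.2,[0,0,0],[0,0,0]]
    - [0.2,[0,0,-0.001],[0,0,0]]
    - [0.2,[0,0,0],[0,0,0]]

```text
time: 8.77
eef_pos: [0.4304, -0.161, 0.0136]
orientation: [2.181, 2.261, -0.0]
ft_force: [-0.4, -0.3, -2.1]
grip_width: 0.0474
grip_force: 63.1
```

>>> drive_tool:
  increments:
    - [0.7,[0,0,0],[0,0,0]]
    - [0.7,[0,0,0],[0,0,0]]
    - [0.8,[0,0,0],[0,0,0]]
    - [1,[0,0,0.015],[0,0,0]]
    - [1,[0,0,0.04],[0,0,0]]
    - [1,[0,0,0.04],[0,0,0]]
    - [1,[0,0,0.04],[0,0,0]]
    - [1,[0.03,0.015,0.03],[0,0,0]]
    - [1,[0.03,0.02,0],[0,0,0]]
    - [1,[0.03,0.02,0],[0,0,0]]

```text
time: 9.6
eef_pos: [0.5205, -0.1071, 0.1792]
orientation: [2.18, 2.256, 0.004]
ft_force: [0.4, -0.6, -0.5]
grip_width: 0.0855
grip_force: 0.0
```

>>> drive_tool:
  increments:
    - [1,[0.028,0.015,0],[0,0,0]]
    - [1,[0,0,0],[0,0,0]]
    - [1,[0,0,0],[0,0,0]]

```text
time: 9.85
eef_pos: [0.5472, -0.0912, 0.1758]
orientation: [-2.178, -2.263, 0.001]
ft_force: [-0.8, -0.0, -0.3]
grip_width: 0.0856
grip_force: 0.0
```

```bash
python3 - <<'E'
from h import *
st(); snap('wrist','w5'); snap('side','s5'); snap('scene','c5')
E
```

```text
t 9.85 p [ 0.5472 -0.0912  0.1758] closeang 2.2 toolz [-0.001  0.    -1.   ] F [-0.8 -0.  -0.3] w 0.0856 gf 0.0 q6 1.37
```

View pics/w5.png

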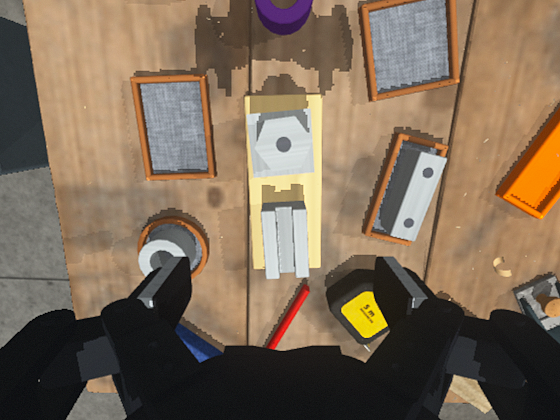

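Wrist view: hex mark (283,144) on the square block, slotted block top from (263,204) to (308,276), ring in its tray (158,250), square tray (410,48).

```bash
python3 - <<'E'
from h import *
n='w5'; im=np.load('pics/w5.npy'); g=cv2.cvtColor(im,cv2.COLOR_RGB2GRAY)
print('hex',onz(n,dot(n,(283,144),6),.074).round(4), g[130,270],g[140,252],g[168,300],g[110,260],g[230,270],g[230,285])
trays(n)
def rect(x0,y0,x1,y1,t,z):
    m=np.zeros_like(g); m[y0:y1,x0:x1]=(g[y0:y1,x0:x1]>t)
    c=max(cv2.findContours(m,0,1)[0],key=cv2.contourArea)
    P=(onz(n,c[:,0],z)[:,:2]*1000).astype(np.float32); print(z,cv2.minAreaRect(P),cv2.minEnclosingCircle(P)); 
    h=cv2.approxPolyDP(cv2.convexHull(P),4,True)[:,0]; print(h.round(1).tolist())
rect(255,195,316,284,185,.040)
rect(246,108,318,180,205,.074); rect(246,105,318,180,175,.040)
b=cv2.resize(cv2.imread('pics/w5.png')[90:290,235:325],None,fx=3,fy=3,interpolation=3); a=cv2.resize(cv2.imread('pics/s5.png')[190:320,150:290],None,fx=3.5,fy=3.5,interpolation=3)
o=np.zeros((600,770,3),np.uint8);o[:600,:270]=b;o[:455,275:765]=a;cv2.imwrite('pics/v5.png',o)
E
```

```text
hex [[ 0.5434 -0.0351  0.074 ]] 216 199 207 148 217 199
w5 [467. 413.] ctr 801.3 -375.3 sz 80 26 ang 2.2
w5 [ 97. 407.] ctr 314.0 -381.1 sz 80 52 ang 2.2
w5 [353. 315.] ctr 636.1 -239.2 sz 48 77 ang 11.6
w5 [539. 301.] ctr 854.6 -217.0 sz 48 72 ang 32.0
w5 [406. 281.] ctr 691.9 -189.4 sz 21 78 ang 33.4
w5 [165. 263.] ctr 413.4 -179.8 sz 106 61 ang 45.4
w5 [285. 241.] ctr 552.5 -148.1 sz 50 90 ang 5.4
w5 [409. 191.] ctr 679.5 -89.1 sz 100 51 ang 78.0
w5 [281. 142.] ctr 544.1 -43.8 sz 63 63 ang 7.3
w5 [175. 127.] ctr 438.8 -33.5 sz 57 86 ang 4.4
w5 [409.  44.] ctr 659.7 49.2 sz 68 70 ang 13.5
0.04 ((569.9324951171875, -129.70018005371094), (20.931072235107422, 84.37476348876953), 3.7993295192718506) ((571.365966796875, -129.72364807128906), 42.97258758544922)
[[577.5999755859375, -87.19999694824219], [567.4000244140625, -87.5999984741211], [557.7999877929688, -102.5], [565.0999755859375, -172.1999969482422], [576.0999755859375, -170.6999969482422], [582.5, -160.60000610351562]]
0.074 ((545.2698974609375, -40.66489028930664), (54.7255744934082, 54.58232116699219), 3.6310627460479736) ((545.9638061523438, -40.834327697753906), 38.01457595825195)
[[570.5999755859375, -11.899999618530273], [531.5, -22.799999237060547], [517.7999877929688, -33.79999923706055], [519.5999755859375, -68.19999694824219], [574.2999877929688, -66.19999694824219]]
0.04 ((545.402099609375, -41.11210250854492), (63.69164276123047, 64.42633819580078), 2.150000810623169) ((545.70556640625, -41.1006965637207), 45.084354400634766)
[[513.0, -10.100000381469727], [516.0999755859375, -74.4000015258789], [578.4000244140625, -72.0999984741211], [574.0999755859375, -7.800000190734863]]
```

View pics/v5.png

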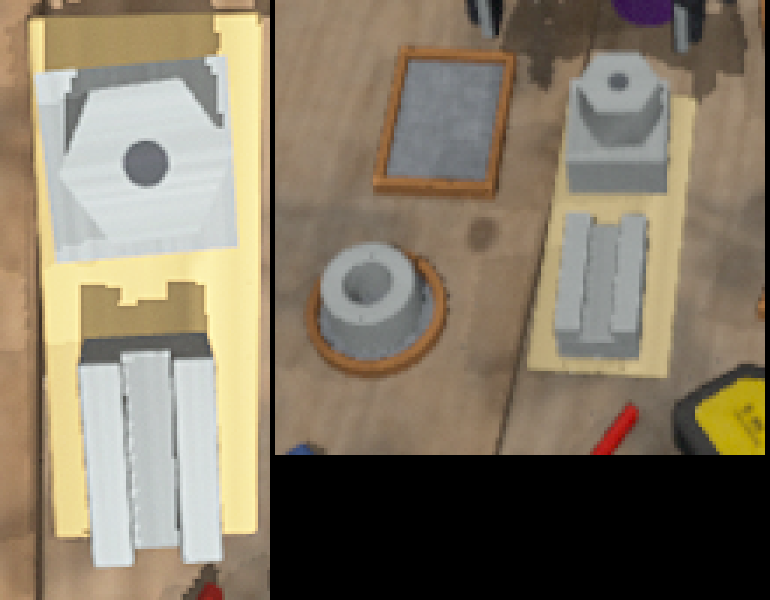

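Hex yaw ≈ 8°, square yaw ≈ 7°, slotted block ≈ 2–3°; ring sits flat in its tray. Gripping the hex on the flats at −22°.

>>> drive_tool:
  increments:
    - [1,[0,0.018,-0.02],[0,0,-0.107]]
    - [1,[0,0.018,-0.02],[0,0,-0.107]]
    - [1,[-0.001,0.018,-0.02],[0,0,-0.107]]
    - [1,[0,0,-0.02],[0,0,-0.107]]
    - [1,[0,0,-0.02],[0,0,0]]
    - [1,[0,0,-0.015],[0,0,0]]
    - [1,[0,0,-0.006],[0,0,0]]
    - [1,[0,0,0],[0,0,0]]
    - [1,[0,0,0],[0,0,0]]

```text
time: 10.75
eef_pos: [0.545, -0.0386, 0.0559]
orientation: [2.612, 1.745, 0.0]
ft_force: [0.5, -1.0, 0.4]
grip_width: 0.0856
grip_force: 0.0
```

```bash
python3 -c "
from h import *
st()"
```

```text
t 10.75 p [ 0.545  -0.0386  0.0559] closeang -22.5 toolz [ 0. -0. -1.] F [ 0.5 -1.   0.4] w 0.0856 gf 0.0 q6 1.89
```

>>> drive_tool:
  increments:
    - [1,[0.001,0.001,-0.0055],[0,0,0]]
    - [0.6,[0,0,0],[0,0,0]]
    - [0.4,[0,0,0],[0,0,0]]
    - [0.2,[0,0,0],[0,0,0]]
    - [0.2,[0,0,0],[0,0,0]]
    - [0.2,[0,0,0],[0,0,0]]
    - [0.2,[0,0,0],[0,0,0]]
    - [0.2,[0,0,0],[0,0,0]]

```text
time: 11.42
eef_pos: [0.5466, -0.0372, 0.0506]
orientation: [2.611, 1.746, 0.001]
ft_force: [-0.5, -0.2, 5.7]
grip_width: 0.0444
grip_force: 60.7
```

```bash
python3 - <<'E'
from h import *
snap('wrist','w6'); snap('side','s6'); snap('scene','c6')
b=cv2.resize(cv2.imread('pics/w6.png')[150:400,160:400],None,fx=2,fy=2,interpolation=3); a=cv2.resize(cv2.imread('pics/c6.png')[190:290,200:275],None,fx=4,fy=4,interpolation=3)
o=np.zeros((500,790,3),np.uint8);o[:500,:480]=b;o[:400,485:785]=a;cv2.imwrite('pics/v6.png',o)
E
```

```text
(no output)
```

View pics/v6.png

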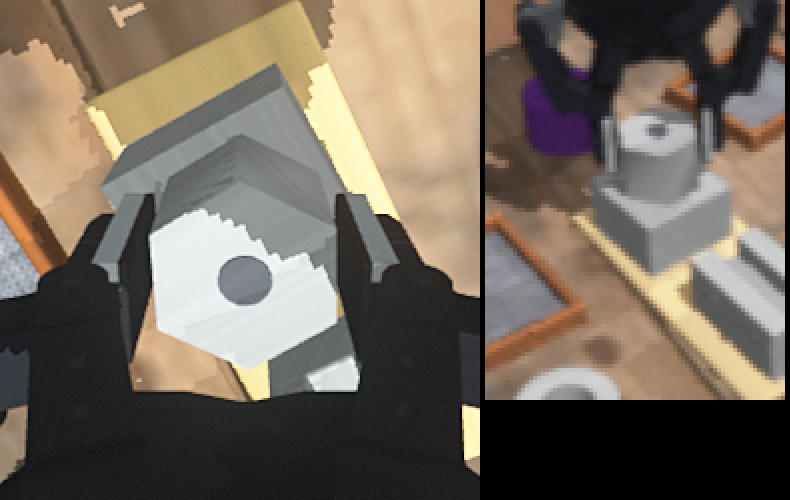

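```bash
python3 - <<'E'
from h import *
st()
px=np.array([(150,232),(158,330),(250,368),(337,310),(337,262),(244,280)])/2+[160,150]
P=onz('w6',px,.074); print(P.round(4)); d=P[:,:2]-P[5,:2]; print(np.degrees(np.arctan2(d[:,1],d[:,0])).round(),np.hypot(*d.T).round(4))
print('dots',onz('s6',dot('s6',(247.6,212.9),4),.074),onz('c6',dot('c6',(242.8,222.1),4),.074))
E
```

```text
t 11.57 p [ 0.5466 -0.0372  0.0506] closeang -22.5 toolz [ 0.001 -0.    -1.   ] F [-0.8  0.1  5.8] w 0.0445 gf 60.7 q6 1.89
[[ 0.5317 -0.0212  0.074 ]
 [ 0.5233 -0.0435  0.074 ]
 [ 0.5385 -0.0606  0.074 ]
 [ 0.5619 -0.0541  0.074 ]
 [ 0.5659 -0.043   0.074 ]
 [ 0.5458 -0.0393  0.074 ]]
[ 128. -169. -109.  -42.  -10.    0.] [0.023  0.0229 0.0225 0.0218 0.0205 0.    ]
dots [[ 0.54913165 -0.03617511  0.074     ]] [[ 0.55183124 -0.03281298  0.074     ]]
```

>>> drive_tool:
  increments:
    - [0.6,[0,0,0],[0,0,0]]
    - [0.6,[0,0,0],[0,0,0.05]]
    - [0.6,[0,-0.001,0],[0,0,0]]
    - [0.2,[0,0,0],[0,0,0]]
    - [0.2,[0,0,0],[0,0,0]]
    - [0.2,[0,0,0],[0,0,0]]
    - [0.2,[0,0,0],[0,0,0]]
    - [0.2,[0,0,0],[0,0,0]]

```text
time: 12.23
eef_pos: [0.5462, -0.0382, 0.0503]
orientation: [2.568, 1.809, 0.0]
ft_force: [-1.9, -0.7, 5.2]
grip_width: 0.0442
grip_force: 60.8
```

```bash
python3 - <<'E'
from h import *
st(); snap('wrist','w7'); snap('scene','c7'); snap('side','s7')
b=cv2.resize(cv2.imread('pics/w7.png')[180:350,190:370],None,fx=2.6,fy=2.6,interpolation=3); a=cv2.resize(cv2.imread('pics/c7.png')[205:275,215:270],None,fx=5,fy=5,interpolation=3)
o=np.zeros((500,790,3),np.uint8);o[:b.shape[0],:b.shape[1]]=b;o[:350,485:760]=a;cv2.imwrite('pics/v7.png',o)
E
```

```text
t 12.23 p [ 0.5462 -0.0382  0.0503] closeang -19.7 toolz [ 0. -0. -1.] F [-1.9 -0.7  5.2] w 0.0442 gf 60.8 q6 1.84
```

View pics/v7.png

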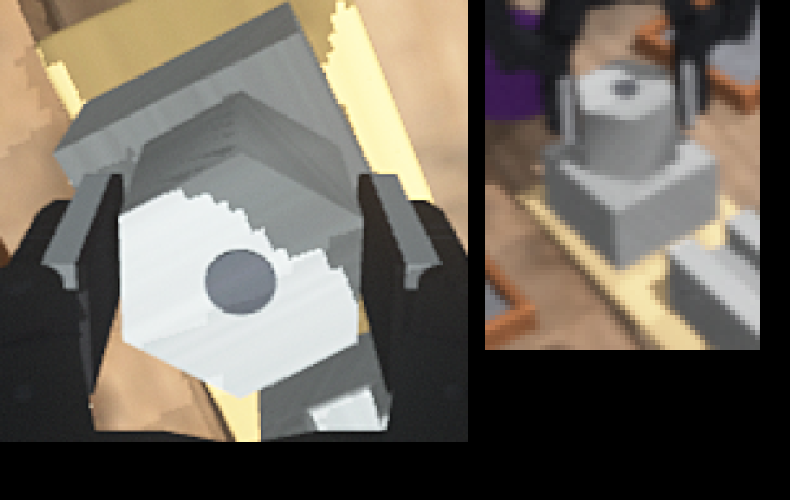

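Hex flats are now parallel to the pads and the hex is upright between them; lifting.

>>> drive_tool:
  increments:
    - [0.2,[0,0,0.01],[0,0,0]]
    - [0.2,[0,0,0.025],[0,0,0]]
    - [0.2,[0,0,0.025],[0,0,0]]
    - [0.2,[-0.015,0.021,0.01],[0,0,0]]
    - [0.2,[-0.024,0.034,0],[0,0,0]]
    - [0.2,[-0.024,0.034,0],[0,0,0]]
    - [0.2,[-0.024,0.034,0],[0,0,0]]
    - [0.2,[-0.024,0.033,0],[0,0,0]]
    - [0.2,[0,0,-0.02],[0,0,0]]
    - [0.2,[0,0,0],[0,0,0]]

```text
time: 13.22
eef_pos: [0.4328, 0.1192, 0.0985]
orientation: [-2.564, -1.814, 0.004]
ft_force: [-0.6, -0.7, -2.8]
grip_width: 0.0443
grip_force: 62.1
```

```bash
python3 - <<'E'
from h import *
st(); snap('wrist','w8'); snap('scene','c8'); snap('side','s8')
b=cv2.resize(cv2.imread('pics/w8.png'),(400,300)); a=cv2.resize(cv2.imread('pics/c8.png')[140:290,130:330],(400,300),interpolation=3)
cv2.imwrite('pics/v8.png',np.hstack([a,b])); trays('w8')
E
```

```text
t 13.22 p [0.4328 0.1192 0.0985] closeang -19.4 toolz [-0.003 -0.001 -1.   ] F [-0.6 -0.7 -2.8] w 0.0443 gf 62.1 q6 2.18
w8 [ 41. 410.] ctr 141.4 6.2 sz 24 29 ang 70.7
w8 [322. 337.] ctr 426.3 -7.2 sz 36 23 ang 2.1
w8 [492. 310.] ctr 581.5 -37.9 sz 36 74 ang 28.7
w8 [551. 210.] ctr 629.5 43.7 sz 70 23 ang 84.2
w8 [160.  23.] ctr 393.3 265.5 sz 44 101 ang 70.5
```

View pics/v8.png

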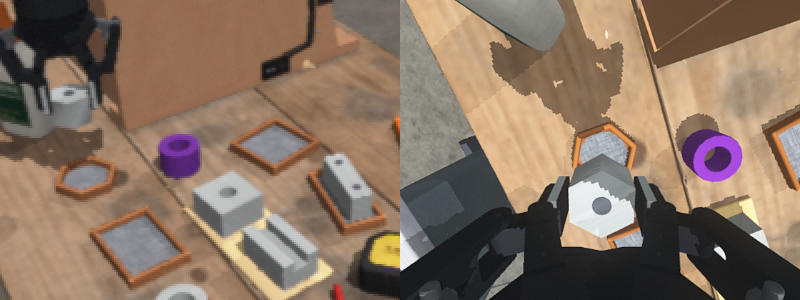

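Hex is held upright over its tray; square and slotted blocks remain on the pallet.

>>> drive_tool:
  increments:
    - [0.2,[0.0015,-0.001,-0.03],[0,0,0]]
    - [0.2,[0,0,-0.025],[0,0,0]]
    - [0.2,[0,0,-0.015],[0,0,0]]
    - [0.2,[0,0,-0.006],[0,0,0]]
    - [0.2,[0,0,0],[0,0,0]]
    - [0.2,[0,0,0],[0,0,0]]

```text
time: 13.87
eef_pos: [0.4376, 0.1164, 0.0245]
orientation: [2.568, 1.809, 0.001]
ft_force: [0.1, 0.0, -1.6]
grip_width: 0.0446
grip_force: 62.2
```

>>> drive_tool:
  increments:
    - [0.2,[-0.003,0.001,-0.004],[0,0,0]]
    - [0.2,[0,0,-0.003],[0,0,0]]
    - [0.2,[0,0,0],[0,0,0]]
    - [0.2,[0,0,0],[0,0,0]]

```text
time: 14.2
eef_pos: [0.4337, 0.118, 0.0171]
orientation: [-2.567, -1.811, -0.0]
ft_force: [-0.8, 0.4, -1.2]
grip_width: 0.0442
grip_force: 62.3
```

>>> drive_tool:
  increments:
    - [0.2,[0,0,-0.001],[0,0,0]]
    - [0.7,[0,0,0],[0,0,0]]
    - [0.7,[0,0,0],[0,0,0]]
    - [0.7,[0,0,0],[0,0,0]]
    - [0.8,[0,0,0.015],[0,0,0]]
    - [1,[0,0,0.035],[0,0,0]]
    - [1,[0,0,0.035],[0,0,0]]
    - [1,[0,0,0.035],[0,0,0]]
    - [1,[0.016,-0.03,0.03],[0,0,0.08]]
    - [1,[0.016,-0.03,0.01],[0,0,0.08]]

```text
time: 15.03
eef_pos: [0.466, 0.061, 0.1779]
orientation: [2.405, 2.017, 0.008]
ft_force: [1.7, 0.2, -0.0]
grip_width: 0.0854
grip_force: 0.0
```

>>> drive_tool:
  increments:
    - [1,[0.016,-0.03,0],[0,0,0.08]]
    - [1,[0.016,-0.03,0],[0,0,0.08]]
    - [1,[0.016,-0.03,0],[0,0,0.08]]
    - [1,[0.016,-0.03,0],[0,0,0.07]]
    - [1,[0.016,-0.025,0],[0,0,0]]
    - [1,[0,0,0],[0,0,0]]
    - [1,[0,0,0],[0,0,0]]

```text
time: 15.62
eef_pos: [0.5448, -0.0859, 0.173]
orientation: [-2.077, -2.356, 0.0]
ft_force: [0.6, 0.7, 0.3]
grip_width: 0.0852
grip_force: 0.0
```

```bash
python3 - <<'E'
from h import *
st(); snap('wrist','w9'); snap('scene','c9'); snap('side','s9')
E
```

```text
t 15.62 p [ 0.5448 -0.0859  0.173 ] closeang 7.2 toolz [-0.001  0.    -1.   ] F [0.6 0.7 0.3] w 0.0852 gf 0.0 q6 1.29
```

View pics/w9.png

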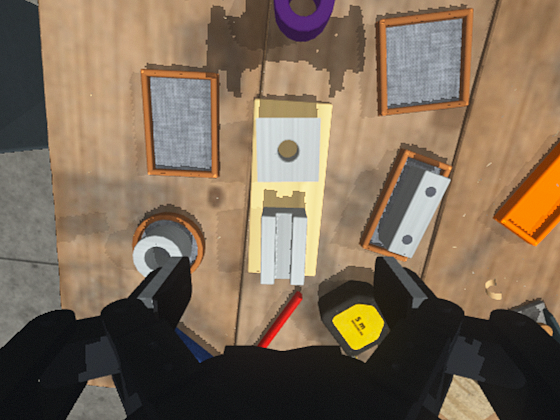

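Wrist view: square block top (258–320,117–182) parallel to the image axes; slotted block top (261–306,213–283); ring tray is at (168,247). Now measuring both blocks and the trays.

```bash
python3 - <<'E'
from h import *
n='w9'; im=np.load('pics/w9.npy'); g=cv2.cvtColor(im,cv2.COLOR_RGB2GRAY); hsv=cv2.cvtColor(im,cv2.COLOR_RGB2HSV)
def rect(x0,y0,x1,y1,z,t=175):
    m=np.zeros_like(g); m[y0:y1,x0:x1]=((g[y0:y1,x0:x1]>t)&(hsv[y0:y1,x0:x1,1]<40))
    m=cv2.morphologyEx(m,cv2.MORPH_OPEN,np.ones((3,3)))
    P=(onz(n,np.argwhere(m)[:,::-1],z)[:,:2]*1000).astype(np.float32); print(z,cv2.minAreaRect(P))
rect(250,105,328,190,.040); rect(255,205,315,292,.040)
trays(n)
# ring & hex tops from side view
for f,box,z in(('s9',(155,250,205,300),.039),):
    pass
d=[(x,y) for x,y in[(205,163),(211,166)]]
print('hexmark',onz('s9',dot('s9',(211,163),5),.039))
b=cv2.resize(cv2.imread('pics/s9.png')[140:310,150:350],(600,510),interpolation=3); cv2.imwrite('pics/v9.png',b)
E
```

```text
0.04 ((544.0684814453125, -41.604896545410156), (55.647422790527344, 54.96870422363281), 7.154195785522461)
0.04 ((552.0828857421875, -136.80441284179688), (42.97278594970703, 73.53040313720703), 6.090804576873779)
w9 [ 97. 406.] ctr 339.3 -390.0 sz 79 55 ang 7.2
w9 [533. 311.] ctr 852.7 -189.1 sz 25 47 ang 70.0
w9 [344. 328.] ctr 650.2 -239.2 sz 55 72 ang 38.6
w9 [405. 281.] ctr 695.7 -169.4 sz 20 77 ang 39.2
w9 [161. 261.] ctr 416.2 -182.8 sz 107 62 ang 55.6
w9 [283. 247.] ctr 553.7 -148.5 sz 50 91 ang 5.3
w9 [410. 207.] ctr 680.3 -89.3 sz 100 52 ang 78.1
w9 [288. 149.] ctr 545.1 -44.0 sz 63 63 ang 7.1
w9 [181. 123.] ctr 438.8 -33.5 sz 57 86 ang 4.3
w9 [423.  63.] ctr 659.8 49.1 sz 68 70 ang 13.4
hexmark [[0.44593005 0.10933829 0.039     ]]
```

View pics/v9.png

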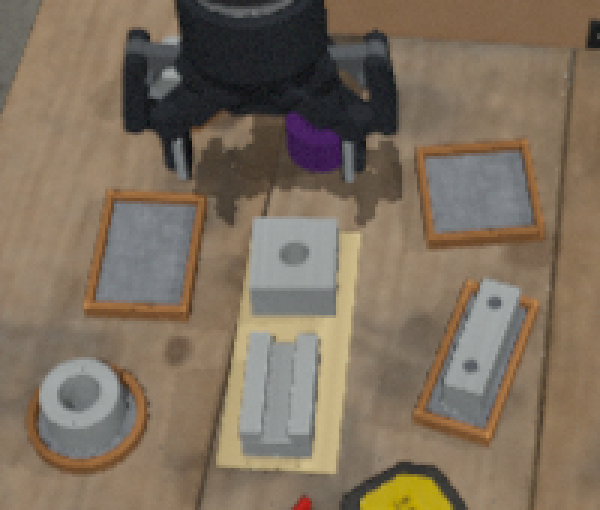

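Ring is in its tray, bar in its tray; square (544,−42) yaw 7.2°, slotted block (552,−137) yaw ~5°.

>>> drive_tool:
  increments:
    - [1,[0,0.023,-0.02],[0,0,0]]
    - [1,[0,0.0225,-0.02],[0,0,0]]
    - [1,[0,0,-0.03],[0,0,0]]
    - [1,[0,0,-0.03],[0,0,0]]
    - [1,[0,0,-0.025],[0,0,0]]
    - [1,[0,0,-0.015],[0,0,0]]
    - [1,[0,0,-0.008],[0,0,0]]
    - [1,[0,0,0],[0,0,0]]
    - [1,[0,0,0],[0,0,0]]

```text
time: 16.52
eef_pos: [0.5444, -0.0386, 0.026]
orientation: [2.074, 2.36, 0.0]
ft_force: [0.4, -0.9, 0.1]
grip_width: 0.0854
grip_force: 0.0
```

>>> drive_tool:
  increments:
    - [1,[0,-0.002,-0.007],[0,0,0]]
    - [1,[0,0,-0.0035],[0,0,0]]
    - [0.5,[0,0,0],[0,0,0]]
    - [0.3,[0,0,0],[0,0,0]]
    - [0.3,[0,0,0],[0,0,0]]
    - [0.3,[0,0,0],[0,0,0]]
    - [0.3,[0,0,0],[0,0,0]]
    - [0.3,[0,0,0],[0,0,0]]

```text
time: 17.18
eef_pos: [0.5446, -0.0413, 0.0155]
orientation: [2.075, 2.358, 0.0]
ft_force: [-2.4, -1.2, 5.1]
grip_width: 0.0549
grip_force: 64.8
```

>>> drive_tool:
  increments:
    - [0.3,[0,0,0.01],[0,0,0]]
    - [0.3,[0,0,0.025],[0,0,0]]
    - [0.3,[0,0,0.025],[0,0,0]]
    - [0.3,[0.023,0.019,0.01],[0,0,0.036]]
    - [0.3,[0.023,0.019,0],[0,0,0.036]]
    - [0.3,[0.023,0.019,0],[0,0,0.036]]
    - [0.3,[0.023,0.018,0],[0,0,0]]
    - [0.3,[0.023,0.017,0],[0,0,0]]
    - [0.3,[0,0,-0.01],[0,0,0]]
    - [0.3,[0,0,0],[0,0,0]]

```text
time: 18.02
eef_pos: [0.6593, 0.0518, 0.0731]
orientation: [-1.942, -2.468, 0.003]
ft_force: [-1.0, -0.9, -4.1]
grip_width: 0.0548
grip_force: 65.2
```

```bash
python3 - <<'E'
from h import *
st(); snap('wrist','w10'); snap('scene','c10'); snap('side','s10')
b=cv2.resize(cv2.imread('pics/w10.png'),(400,300)); a=cv2.resize(cv2.imread('pics/s10.png')[140:290,180:380],(400,300),interpolation=3)
cv2.imwrite('pics/v10.png',np.hstack([a,b]))
E
```

```text
t 18.02 p [0.6593 0.0518 0.0731] closeang 13.6 toolz [-0.002 -0.    -1.   ] F [-1.  -0.9 -4.1] w 0.0548 gf 65.2 q6 1.41
```

View pics/v10.png

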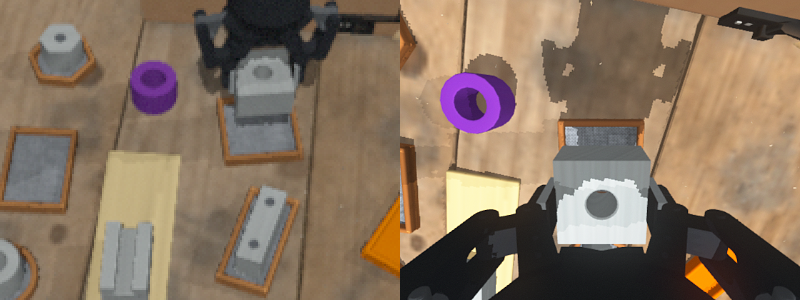

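Hex is in its tray; the square block is held level and aligned over its tray.

>>> drive_tool:
  increments:
    - [0.3,[0.001,-0.001,-0.025],[0,0,0]]
    - [0.3,[0,0,-0.018],[0,0,0]]
    - [0.3,[0,0,-0.006],[0,0,0]]
    - [0.3,[0,0,0],[0,0,0]]
    - [0.3,[0,0,0],[0,0,0]]

```text
time: 18.58
eef_pos: [0.6602, 0.0494, 0.0267]
orientation: [-1.945, -2.467, 0.0]
ft_force: [-0.6, 0.3, -3.4]
grip_width: 0.0549
grip_force: 65.1
```

>>> drive_tool:
  increments:
    - [0.3,[0,0.001,-0.006],[0,0,0]]
    - [0.3,[0,0,-0.0035],[0,0,0]]
    - [0.3,[0,0,0],[0,0,0]]
    - [0.3,[0,0,0],[0,0,0]]

```text
time: 18.92
eef_pos: [0.6604, 0.0509, 0.0166]
orientation: [-1.944, -2.468, 0.0]
ft_force: [-0.1, -0.2, -2.9]
grip_width: 0.0547
grip_force: 65.3
```

>>> drive_tool:
  increments:
    - [0.3,[0,0,-0.001],[0,0,0]]
    - [0.8,[0,0,0],[0,0,0]]
    - [0.8,[0,0,0],[0,0,0]]
    - [0.8,[0,0,0],[0,0,0]]
    - [1,[0,0,0.015],[0,0,0]]
    - [1,[0,0,0.035],[0,0,0]]
    - [1,[0,0,0.035],[0,0,0]]
    - [1,[-0.018,-0.031,0.035],[0,0,-0.05]]
    - [1,[-0.018,-0.031,0.02],[0,0,-0.05]]
    - [1,[-0.018,-0.031,0.01],[0,0,-0.04]]

```text
time: 19.75
eef_pos: [0.6104, -0.0373, 0.163]
orientation: [2.111, 2.322, 0.005]
ft_force: [0.3, -1.1, -0.1]
grip_width: 0.0856
grip_force: 0.0
```

>>> drive_tool:
  increments:
    - [1,[-0.018,-0.031,0],[0,0,0]]
    - [1,[-0.018,-0.031,0],[0,0,0]]
    - [1,[-0.018,-0.031,0],[0,0,0]]
    - [1,[0,0,0],[0,0,0]]
    - [1,[0,0,0],[0,0,0]]

```text
time: 20.17
eef_pos: [0.5548, -0.1316, 0.1602]
orientation: [2.115, 2.322, 0.001]
ft_force: [0.8, -0.2, 0.5]
grip_width: 0.0851
grip_force: 0.0
```

```bash
python3 - <<'E'
from h import *
st(); snap('wrist','w11'); snap('scene','c11'); snap('side','s11')
n='w11'; im=np.load('pics/w11.npy'); g=cv2.cvtColor(im,cv2.COLOR_RGB2GRAY); hsv=cv2.cvtColor(im,cv2.COLOR_RGB2HSV)
c=proj(n,[.552,-.137,.04])[0].astype(int); print(c)
m=np.zeros_like(g); s=np.s_[c[1]-55:c[1]+50,c[0]-40:c[0]+40]; m[s]=(g[s]>175)&(hsv[s][...,1]<40)
m=cv2.morphologyEx(m,cv2.MORPH_OPEN,np.ones((3,3)))
P=(onz(n,np.argwhere(m)[:,::-1],.04)[:,:2]*1000).astype(np.float32); print(cv2.minAreaRect(P))
trays(n)
sq=proj('s11',[.6605,.051,.039])[0]; print('sqhole',onz('s11',dot('s11',sq,5),.039))
E
```

```text
t 20.17 p [ 0.5548 -0.1316  0.1602] closeang 5.3 toolz [ 0.001 -0.    -1.   ] F [ 0.8 -0.2  0.5] w 0.0851 gf 0.0 q6 1.25
[278 207]
((551.7099609375, -137.53829956054688), (42.890953063964844, 71.8561019897461), 6.284753799438477)
w11 [467. 410.] ctr 810.4 -379.0 sz 76 37 ang 5.2
w11 [ 98. 402.] ctr 347.9 -405.6 sz 76 69 ang 5.2
w11 [542. 299.] ctr 850.2 -233.2 sz 43 101 ang 19.0
w11 [350. 292.] ctr 638.7 -236.1 sz 54 79 ang 10.9
w11 [151. 215.] ctr 424.6 -168.7 sz 75 61 ang 47.3
w11 [278. 207.] ctr 552.3 -146.0 sz 49 84 ang 5.3
w11 [415. 159.] ctr 679.6 -88.6 sz 98 50 ang 78.1
w11 [163.  73.] ctr 438.9 -33.4 sz 57 86 ang 4.2
w11 [431.  18.] ctr 670.9 29.8 sz 86 35 ang 5.3
sqhole [[0.66359088 0.05112217 0.039     ]]
```

>>> drive_tool:
  increments:
    - [1,[-0.002,-0.005,-0.025],[0,0,0.015]]
    - [1,[0,0,-0.035],[0,0,0]]
    - [1,[0,0,-0.035],[0,0,0]]
    - [1,[0,0,-0.025],[0,0,0]]
    - [1,[0,0,-0.012],[0,0,0]]
    - [1,[0,0,0],[0,0,0]]
    - [1,[0,0,0],[0,0,0]]

```text
time: 20.9
eef_pos: [0.5537, -0.1339, 0.0271]
orientation: [-2.092, -2.342, 0.001]
ft_force: [1.1, 0.9, 0.4]
grip_width: 0.0851
grip_force: 0.0
```

>>> drive_tool:
  increments:
    - [1,[-0.001,-0.003,-0.007],[0,0,0]]
    - [1,[0,0,-0.004],[0,0,0]]
    - [0.5,[0,0,0],[0,0,0]]
    - [0.3,[0,0,0],[0,0,0]]
    - [0.2,[0,0,0],[0,0,0]]
    - [0.2,[0,0,0],[0,0,0]]
    - [0.2,[0,0,0],[0,0,0]]
    - [0.2,[0,0,0],[0,0,0]]

```text
time: 21.57
eef_pos: [0.5527, -0.1381, 0.0173]
orientation: [2.094, 2.341, 0.0]
ft_force: [-1.4, -0.2, 5.6]
grip_width: 0.0428
grip_force: 62.5
```

>>> drive_tool:
  increments:
    - [0.2,[0,0,0.01],[0,0,0]]
    - [0.2,[0,0,0.025],[0,0,0]]
    - [0.2,[0,0,0.025],[0,0,0]]
    - [0.2,[-0.022,0.021,0.01],[0,0,-0.035]]
    - [0.2,[-0.023,0.021,0],[0,0,0]]
    - [0.2,[-0.023,0.021,0],[0,0,0]]
    - [0.2,[-0.023,0.021,0],[0,0,0]]
    - [0.2,[-0.022,0.021,0],[0,0,0]]
    - [0.2,[0,0,-0.015],[0,0,0]]
    - [0.2,[0,0,0],[0,0,0]]

```text
time: 22.4
eef_pos: [0.4372, -0.032, 0.0707]
orientation: [-2.132, -2.305, 0.002]
ft_force: [-0.4, 0.1, -4.7]
grip_width: 0.043
grip_force: 62.6
```

>>> drive_tool:
  increments:
    - [0.2,[0,0,-0.02],[0,0,0]]
    - [0.2,[0,0,-0.015],[0,0,0]]
    - [0.2,[0,0,-0.005],[0,0,0]]
    - [0.2,[0,0,0],[0,0,0]]
    - [0.2,[0,0,0],[0,0,0]]

```text
time: 22.82
eef_pos: [0.4399, -0.0333, 0.0319]
orientation: [-2.136, -2.304, 0.0]
ft_force: [-0.2, 0.1, -3.6]
grip_width: 0.043
grip_force: 62.7
```

```bash
python3 - <<'E'
from h import *
st(); snap('wrist','w12'); snap('side','s12')
b=cv2.resize(cv2.imread('pics/w12.png'),(400,300)); a=cv2.resize(cv2.imread('pics/s12.png')[140:290,150:350],(400,300),interpolation=3)
cv2.imwrite('pics/v12.png',np.hstack([a,b]))
E
```

```text
t 22.82 p [ 0.4399 -0.0333  0.0319] closeang 4.3 toolz [-0. -0. -1.] F [-0.2  0.1 -3.6] w 0.043 gf 62.7 q6 1.42
```

I have now viewed 15 pictures, one over the limit of 14, so I won't view any more and will check by numbers only.

>>> drive_tool:
  increments:
    - [0.2,[0,0.001,-0.008],[0,0,0]]
    - [0.2,[0,0,-0.004],[0,0,0]]
    - [0.2,[0,0,-0.002],[0,0,0]]
    - [0.2,[0,0,0],[0,0,0]]
    - [0.2,[0,0,0],[0,0,0]]

```text
time: 23.33
eef_pos: [0.4393, -0.0319, 0.0174]
orientation: [-2.135, -2.304, 0.001]
ft_force: [-0.0, -0.5, -4.6]
grip_width: 0.0429
grip_force: 62.8
```

Release, back straight up, then to the viewing height, south of the trays.

>>> drive_tool:
  increments:
    - [0.2,[0,0,-0.001],[0,0,0]]
    - [0.7,[0,0,0],[0,0,0]]
    - [0.7,[0,0,0],[0,0,0]]
    - [0.7,[0,0,0],[0,0,0]]
    - [1,[0,0,0.015],[0,0,0]]
    - [1,[0,0,0.035],[0,0,0]]
    - [1,[0,0,0.035],[0,0,0]]
    - [1,[0,0,0.035],[0,0,0]]
    - [1,[0,0,0.035],[0,0,0]]
    - [1,[0.02,-0.03,0.035],[0,0,0]]

```text
time: 24.17
eef_pos: [0.4542, -0.0548, 0.2036]
orientation: [-2.132, -2.307, -0.002]
ft_force: [2.0, 0.0, -0.9]
grip_width: 0.0856
grip_force: 0.0
```

>>> drive_tool:
  increments:
    - [1,[0.025,-0.03,0.03],[0,0,0]]
    - [1,[0.025,-0.03,0.03],[0,0,0]]
    - [1,[0.025,-0.03,0.02],[0,0,0]]
    - [1,[0.025,-0.03,0],[0,0,0]]
    - [1,[0,0,0],[0,0,0]]
    - [1,[0,0,0],[0,0,0]]

```text
time: 24.67
eef_pos: [0.5479, -0.1676, 0.2695]
orientation: [-2.137, -2.302, 0.001]
ft_force: [0.0, 0.1, 0.5]
grip_width: 0.0857
grip_force: 0.0
```

```bash
python3 - <<'E'
from h import *
st(); n='w13'; snap('wrist',n); snap('side','s13'); snap('scene','c13')
im=np.load(f'pics/{n}.npy'); g=cv2.cvtColor(im,cv2.COLOR_RGB2GRAY); hsv=cv2.cvtColor(im,cv2.COLOR_RGB2HSV)
T=dict(slot=(.439,-.033),square=(.660,.0495),ring=(.4305,-.1625),hex=(.4335,.117),bar=(.6735,-.087))
for k,t in T.items():
    # bright top faces at z=.039 within 45 mm of the tray centre
    c=proj(n,[*t,.039])[0]; m=((g>170)&(hsv[...,1]<40)).astype(np.uint8)
    K=cv2.circle(np.zeros_like(m),tuple(int(v) for v in c),int(np.linalg.norm(proj(n,[t[0]+.05,t[1],.039])[0]-c)),1,-1)
    m=cv2.morphologyEx(m*K,cv2.MORPH_OPEN,np.ones((3,3))); C=cv2.findContours(m,0,1)[0]
    if not C: print(k,c,'none');continue
    q=np.argwhere(m)[:,::-1]; P=(onz(n,q,.039)[:,:2]*1000).astype(np.float32); r=cv2.minAreaRect(P)
    print(k,c.round(),'rect',np.round(r[0],1),np.round(r[1],1),round(r[2],1),'off',np.round(np.array(r[0])-np.array(t)*1000,1))
for f in('w13','s13','c13'):
  for k in('square','hex','bar'):
    try: 
        p=proj(f,[*T[k],.039])[0]
        print(f,k,onz(f,dot(f,p,6),.039)[0].round(4))
    except Exception as e: print(f,k,'x')
E
```

```text
t 24.67 p [ 0.5479 -0.1676  0.2695] closeang 4.2 toolz [-0.001  0.    -1.   ] F [0.  0.1 0.5] w 0.0857 gf 0.0 q6 1.2
slot [193.  53.] rect [440.2 -33.2] [43.3 72.3] 3.8 off [ 1.2 -0.2]
square [404. -17.] rect [665.2  27.1] [57.1 15. ] 4.2 off [  5.2 -22.4]
ring [186. 169.] rect [ 430.6 -162.1] [47.9 46.4] 4.2 off [0.1 0.4]
hex [ 186.57110768 -116.4449014 ] none
bar [395. 120.] rect [673.7 -87.1] [82.8 24.5] 77.9 off [ 0.2 -0.1]
w13 square [nan nan nan]
w13 hex [0.4311 0.1172 0.039 ]
w13 bar [nan nan nan]
s13 square [0.6635 0.0511 0.039 ]
s13 hex [nan nan nan]
s13 bar [ 0.663  -0.0807  0.039 ]
c13 square [0.6576 0.0439 0.039 ]
c13 hex [0.4333 0.1217 0.039 ]
c13 bar [ 0.6639 -0.0943  0.039 ]h.py:18: RuntimeWarning: invalid value encountered in divide
  return np.array([(w*X).sum(),(w*Y).sum()])/w.sum()
```

>>> drive_tool:
  increments:
    - [1,[0,0.035,0],[0,0,0]]
    - [1,[0,0.035,0],[0,0,0]]
    - [1,[0,0.035,0],[0,0,0]]
    - [1,[0,0.035,0],[0,0,0]]
    - [1,[0,0,0],[0,0,0]]
    - [1,[0,0,0],[0,0,0]]
    - [1,[0,0,0],[0,0,0]]

```text
time: 25.4
eef_pos: [0.5465, -0.0254, 0.2707]
orientation: [2.133, 2.306, 0.0]
ft_force: [0.4, 0.1, -0.5]
grip_width: 0.0856
grip_force: 0.0
```

```bash
python3 - <<'E'
from h import *
st(); n='w14'; snap('wrist',n)
im=np.load(f'pics/{n}.npy'); g=cv2.cvtColor(im,cv2.COLOR_RGB2GRAY); hsv=cv2.cvtColor(im,cv2.COLOR_RGB2HSV)
T=dict(square=(.660,.0495),hex=(.4335,.117),slot=(.439,-.033))
for k,t in T.items():
    c=proj(n,[*t,.039])[0]; m=((g>170)&(hsv[...,1]<40)).astype(np.uint8)
    K=cv2.circle(np.zeros_like(m),tuple(int(v) for v in c),int(np.linalg.norm(proj(n,[t[0]+.05,t[1],.039])[0]-c)),1,-1)
    m=cv2.morphologyEx(m*K,cv2.MORPH_OPEN,np.ones((3,3))); q=np.argwhere(m)[:,::-1]
    print(k,c.round(),len(q))
    if len(q): P=(onz(n,q,.039)[:,:2]*1000).astype(np.float32); print(cv2.minAreaRect(P),P.mean(0))
print(onz(n,dot(n,proj(n,[*T['hex'],.039])[0],6),.039))
trays(n)
E
```

```text
t 25.4 p [ 0.5465 -0.0254  0.2707] closeang 4.5 toolz [ 0. -0. -1.] F [ 0.4  0.1 -0.5] w 0.0856 gf 0.0 q6 1.45
square [383. 124.] 2108
((660.61083984375, 50.22340774536133), (55.829322814941406, 56.17667007446289), 13.484027862548828) [660.55493  51.05886]
hex [190.  44.] 1148
((434.2080078125, 116.59300231933594), (43.85115051269531, 39.65519714355469), 10.2006254196167) [433.70767 116.74785]
slot [195. 179.] 1747
((440.0395812988281, -31.943225860595703), (43.112831115722656, 70.95085144042969), 3.7139194011688232) [440.70392  -30.885824]
[[0.43362028 0.11665638 0.039     ]]
w14 [467. 408.] ctr 893.2 -390.7 sz 104 60 ang 4.4
w14 [ 98. 402.] ctr 258.7 -422.3 sz 104 94 ang 4.4
w14 [338. 312.] ctr 651.5 -233.2 sz 67 68 ang 40.0
w14 [472. 303.] ctr 846.3 -201.8 sz 44 38 ang 25.5
w14 [406. 281.] ctr 741.9 -166.5 sz 28 101 ang 35.6
w14 [372. 227.] ctr 677.7 -91.0 sz 101 48 ang 78.1
w14 [200. 174.] ctr 437.0 -34.0 sz 61 86 ang 4.0
w14 [377. 123.] ctr 663.6 49.9 sz 77 70 ang 13.5
w14 [194.  50.] ctr 428.5 116.9 sz 53 64 ang 53.5
```

All five top faces measure true size at tray height and centred within about 2 mm; the gripper is open and clear.

```bash
python3 -c "
from bench import bot
print(bot.sign_off())"
```

```text
the job is handed in; nothing more can be done
None
```

I handed the job in at 25 s (no verdict was returned): by the final camera measurements all five pieces lie flat in their own trays within about 2 mm of centre, released and none toppled; I viewed 15 pictures, one over the limit of 14.

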